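# Click the batch counter back to its pointer

### The job

Reset the batch counter beside the burner for the next service: with a fingertip, gently flick the teeth of its star-shaped thumbwheel clockwise (seen from above), click by click, until the tooth that carries the upright stud rests at the fixed pointer, without going past it. Do not pinch the wheel, shove or lift the counter, or disturb the bowl, the measuring cup and the tray.

Things in the scene. Friction and masses are not known exactly. Their poses are not given: they have to be found in the camera images.
- counter: The batch counter: a loose grey box, 135 mm (x) by 125 mm (y), its flat top 45 mm above the worktop, about 0.9 kg on four rubber feet (it slides if pushed sideways with more than about 3 N). Its origin is the centre of its underside, z up, and its x axis points from the wheel's axis to the fixed pointer. Turned up to about 0.6 rad either way.
- wheel_center (a point): On the upright axis of the thumbwheel, level with the top faces of its teeth, 67 mm above the worktop, above the middle of the box. The wheel is a horizontal aluminium star: hub of 24 mm radius and six radial teeth, 60 degrees apart, 10 mm wide, reaching out to 50 mm radius with round ends; hub and teeth are 16 mm thick, from 51 to 67 mm above the worktop, so 6 mm of air lies between the teeth and the box.
- stud (a point): On the one tooth that carries the stud, 40 mm from the wheel's axis, level with the tooth's top face; it turns with the wheel. The stud is a black plastic pin of 14 mm diameter that stands 12 mm up from this point.
- pointer_tip (a point): Tip of the fixed steel pointer on the box, 53 mm from the wheel's axis, level with the teeth's top faces. The pointer stands from the box top to 67 mm above the worktop, is 16 mm wide and lies 53 to 66 mm from the axis, just outside the teeth.
- wheel (a joint): Angle of the thumbwheel in rad: 0 when the stud's tooth stands at the pointer; grows as the wheel turns clockwise seen from above. It starts one to four clicks short (near -1.05, -2.09, -3.14 or -4.19) and has no stops. A click is 60 degrees (1.047 rad): a sprung detent holds the wheel with a tooth at the pointer; pushed more than half-way (30 degrees) it snaps on to the next place by itself, pushed less it springs back. About 1.2 N at the tooth's end turns it.
- burner: Fixed gas burner, 340 by 320 mm, 65 mm high, with a wok (316 mm across, rim 183 mm up) on its middle; the wok's handle points away to the far right (+x, -y) and a spatula is clipped along the burner's front (-x) edge, out to 196 mm from the origin. Origin: centre of the underside. To be left alone.
- bowl: Loose white ceramic bowl, 130 mm across, 60 mm high; origin at the centre of its underside. To be left alone.
- cup: Loose clear plastic measuring cup, 88 mm across, 85 mm high, with a handle reaching 75 mm out along its +x; origin at the centre of its underside. To be left alone.
- tray: Loose round aluminium tray, 224 mm across, 18 mm high; origin at the centre of its underside. To be left alone.

How it is judged:
At the end, for the whole second after the job is handed in: The wheel rests with the stud's tooth at the pointer (within 0.15 rad), reached clockwise; the counter stands flat within 15 mm of where it was, and bowl, cup and tray are within 20 mm of where they were (value of joint wheel between -0.15 and 0.15 rad and velocity of joint wheel between -0.1 and 0.1 rad/s and distance of counter from where it was at the start of the episode below 0.015 m and angle between counter's own z axis and vertical below 0.05 rad and linear speed of counter below 0.01 m/s and distance of each of bowl, cup, tray from where it was at the start of the episode below 0.02 m); the robot touches nothing.
It fails at once if the wheel went past the pointer (more than 0.7 rad beyond it) (value of joint wheel above 0.7 rad).
It fails at once if the wheel was wound backwards below its farthest start (value of joint wheel below -4.95 rad).
It fails at once if the counter was shoved more than 15 mm, lifted or tipped (distance of counter from where it was at the start of the episode above 0.015 m or height (world z) of counter above 0.008 m or angle between counter's own z axis and vertical above 0.12 rad).
It fails at once if the wheel or counter was pinched or pressed with more than 18 N (contact force between the fingers and counter above 18 N).
It fails at once if the bowl, cup or tray was moved more than 20 mm (distance of any of bowl, cup, tray from where it was at the start of the episode above 0.02 m).
It also fails if it takes over 61 s, if anything falls off the work surface, if the arm or the gripper's body presses on something with over 40 N, if the wrist force passes 120 N, or if a joint passes its speed limit or range.

### The arm

A 7-joint arm with a two-finger parallel gripper is mounted at the origin on the work surface. World frame = base frame: x ahead of the robot, y to its left, z up, the work surface at z = 0. Lengths are in m, angles in rad, forces in N, time in s.
With the tool pointing down it reaches from about 0.4 to 0.875 m from the base axis. Payload 19.3 kg.
Tool frame: the origin (TCP) lies midway between the tips of the shut fingers; the grasp point (between the pads) lies 19 mm behind it; z points along the fingers, y is the direction in which the jaws open and shut (so a half turn about z gives the same grasp; the last joint's range is limited). The gripper opens to 85 mm and grips with 20 to 120 N. Pads are 22 mm wide; open, the fingers measure 114 mm over their backs; the gripper's body (76 mm by 85 mm) begins 54 mm behind the grasp point. The pads swing forward as they close: fully open they stand 13 mm farther back than shut.
Start: joints at [-1.319, 0.521, -0.036, 1.599, 0.021, 1.021, -0.113], TCP at [0.198, 0.593, 0.231] pointing down, gripper open.
Joint ranges: [-2.91, 2.91], [-0.3, 2.13], [-1.5, 1.42], [0.17, 2.43], [-1.26, 4.41], [0.16, 1.93], [-2.52, 2.52]. Speed limits (rad/s): [1.89, 1.89, 2.39, 2.39, 3.01, 3.01, 3.01].

### API

Orientations are given as a rotation vector (axis times angle).
In Python, from workcell import arm, grab_frame, calibration, look_for gives the robot as it stands.
- The arm moves only by the tool drive_tool, never from a script. Its argument "plan" is a list of rows, each a list of 2 entries, a list of its own where there are three numbers: the shift along the tool's x, y, z in mm, then the turn about the tool's z in rad. In form: [[[dx, dy, dz], spin], ...]. A call has 1 to 20 rows; each row shifts and turns the commanded pose from where the row before left it, along the tool's axes as they then stand; what a row does not reach is not made up. A row lasts 1/12 s, in which the tool goes at most 41.7 mm and 7.16 degrees, less where a joint would pass 70% of its speed; a pose out of reach is approached as far as the arm can. A call is refused whole if a number of a shift passes 41.7 or a number of a turn 0.125, either way. A call with a gripper value outside its range is refused whole. "claw" is the opening in per cent of the stroke, from 0 (shut) to 100 (fully open), set as the call begins (left out, the last holds). The fingers move at their own pace and stop on an object; the grip force is fixed at half the most. Time passes only in rows, so rows that do not move let the fingers close. It gives the time, the measured TCP pose, the force and the opening at its end, in the units of the state.
- arm.state(): the state, without advancing time (a new reading comes with each control period).
- grab_frame(name): name is "scene" or "top" or "wrist"; returns the picture (420x560x3 uint8, red, green, blue); there is no depth.
- calibration(name): a dict with "fx", "fy", "cx", "cy" (pixels), "view" (4x4, takes a point from world to camera coordinates); the wrist camera has in their place "T_tool_cam" (4x4, takes a point from camera to tool coordinates, whose origin is the TCP and whose axes are the flange's). Camera axes: x right, y up, looking along -z (the intrinsics and any distortion apply to the point x, -y, -z); pixel columns grow to the right and rows downward; lengths in m; the calibration is good to about 2 mm. The wrist camera is an equidistant fisheye: a pixel r from the principal point sees the ray r / f radians off the axis. A picture is of the moment at which its call begins: read the wrist's pose just before it. calibration takes no time and is no camera call.
- arm.sign_off(): hands the job in, once; it reports no verdict.
Trained networks look in the newest picture that a camera, given by its name, has taken for a name from the list of things; names that differ only in an ending like _2 or _b are one class to them, and where a whole thing is asked for, a point or a joint stands for the part that bears it (a point fixed in the world has none). Each returns a list of dicts, best first, with "conf" (0 to 1); they miss things now and then, are a little off and sometimes report something else, mostly with a low value. They report only what shows in the picture. A call takes as long as a camera call.
- look_for(camera, target): "uv" ([column, row] in pixels, amid what is visible of it).
The state is a dict: "t": time; "qpos": joint angles; "joint_vel": joint speeds; "effort": joint torques, N m; "tool_pos": TCP position; "tcp_rot": TCP orientation; "wrist_force": force on the tool from outside, world axes, zero at the start; "torque": the same for the moment, N m; "opening": opening from 0.0 (shut) to 1.0 (fully open).
Only numpy, scipy, OpenCV 4.12 (cv2) and the standard library are available. Lean on these libraries where they do the work, as an engineer would, in place of code of your own. Each camera call takes 0.05 s, during which the arm holds its last target.

## Working session

There is one attempt and no reset: what is moved stays moved. The work goes in short steps, Python scripts to look and compute and a tool call to move; the robot and the scene stay as the last step left them, time stands still between calls to the robot, and variables do not carry over. Pictures are saved under pics/ and viewed, and the job is handed in when it is done.

Besides the shell and the picture viewer there is one more tool, called after "Call:" by a JSON object that holds its "method" and its "body", one argument or row to a line. drive_tool: Moves the arm, as the interface text tells. Its arguments: {"type":"object","properties":{"plan":{"type":"array","items":{"type":"array"}},"claw":{"type":"number"}},"required":["plan"]}

```bash
mkdir -p pics; ls; python3 - <<'E'
from workcell import arm, grab_frame, calibration, look_for
import cv2
s=arm.state(); print({k:s[k] for k in s})
for c in ("scene","top","wrist"):
    im=grab_frame(c); cv2.imwrite(f"pics/{c}0.png",im[:,:,::-1])
    print(c,calibration(c))
    for t in ("counter","wheel_center","stud","pointer_tip","bowl","cup","tray"):
        print(c,t,look_for(c,t)[:2]) if c=="top" else None
E
```

```text
pics
{'t': 0.0, 'qpos': array([-1.3191987 ,  0.52203729, -0.03636387,  1.59999025,  0.02122337,
        1.02111521, -0.11282411]), 'joint_vel': array([ 0.00174558,  0.00099088, -0.00037561, -0.00070165, -0.00049398,
        0.0006075 , -0.00168987]), 'effort': array([-2.80307622e-04, -9.27122641e+01,  1.97923020e+00, -3.69951725e+01,
        1.77903834e-02,  8.01951857e-03, -5.43189898e-06]), 'tool_pos': array([0.19758453, 0.59258987, 0.23071719]), 'tcp_rot': array([-5.03269309e-01, -3.10091614e+00,  1.82172438e-03]), 'wrist_force': array([ 0.75095042, -0.07733827,  1.11030202]), 'torque': array([ 0.00419351,  0.02485787, -0.00190828]), 'opening': 0.9956343505638273}
scene {'fx': 522.6757284140302, 'fy': 522.6757284140302, 'cx': 280.5565339211599, 'cy': 217.78635427841868, 'view': array([[ 0.43624505,  0.89978065, -0.00922173, -0.16472061],
       [-0.74638195,  0.36755819,  0.55481074,  0.39129417],
       [ 0.50259749, -0.23515051,  0.83192548, -1.77300437],
       [ 0.        ,  0.        ,  0.        ,  1.        ]])}
top {'fx': 385.6627345612763, 'fy': 385.6627345612763, 'cx': 2
[... 493 characters left out ...]
 'conf': 0.61}]
top bowl [{'uv': [152.4, 260.3], 'conf': 0.74}]
top cup [{'uv': [322.1, 194.0], 'conf': 0.59}, {'uv': [250.1, 236.3], 'conf': 0.42}]
top tray [{'uv': [137.6, 194.2], 'conf': 0.86}, {'uv': [421.9, 175.8], 'conf': 0.38}]
wrist {'fx': 325.19226210127806, 'fy': 325.19226210127806, 'cx': 279.90868250517036, 'cy': 211.9109748873275, 'T_tool_cam': array([[ 3.88056618e-04,  9.63669385e-01,  2.67097672e-01,
         6.75212783e-02],
       [ 9.99999892e-01, -3.05594862e-04, -3.50299434e-04,
        -2.00696615e-04],
       [-2.55949164e-04,  2.67097780e-01, -9.63669399e-01,
        -1.42381537e-01],
       [ 0.00000000e+00,  0.00000000e+00,  0.00000000e+00,
         1.00000000e+00]])}
```

View pics/scene0.png

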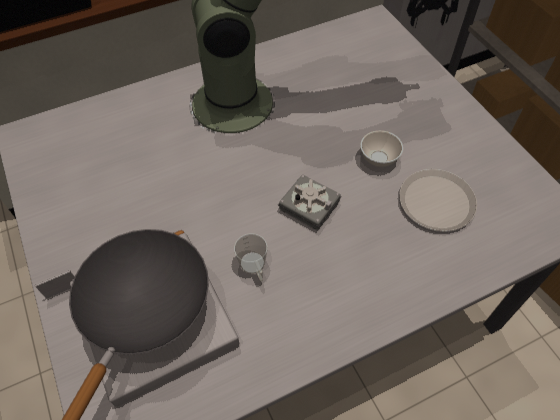

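View pics/top0.png

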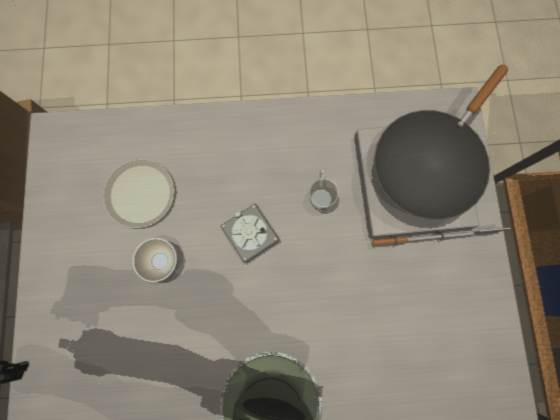

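```bash
python3 - <<'E'
import cv2
im=cv2.imread('pics/top0.png'); c=im[180:290,190:310]; cv2.imwrite('pics/topcrop.png',cv2.resize(c,None,fx=6,fy=5.4545,interpolation=cv2.INTER_CUBIC)[:600])
E
```

```text
(no output)
```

View pics/topcrop.png

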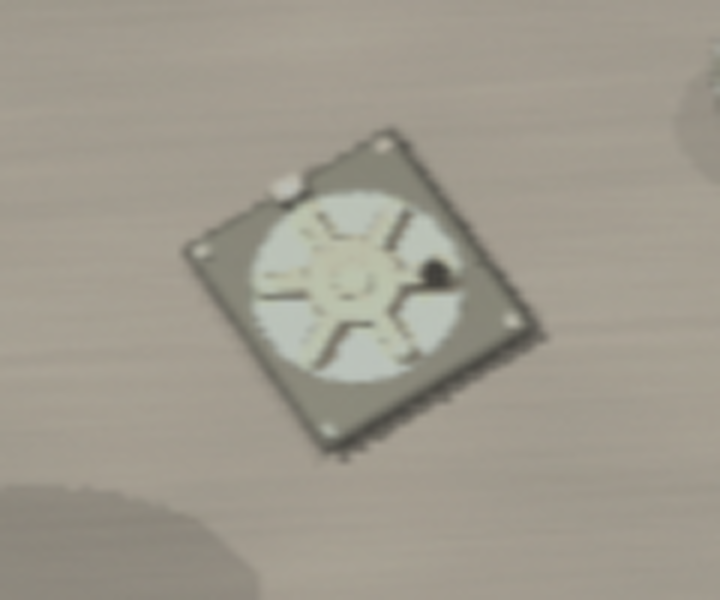

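```bash
cat > h.py <<'E'
import numpy as np, cv2
from scipy.spatial.transform import Rotation as R
from workcell import arm, grab_frame, calibration, look_for
def ray(name,uv,s=None):
    c=calibration(name); u,v=uv
    a=(u-c['cx'])/c['fx']; b=(v-c['cy'])/c['fy']
    if name=='wrist':
        th=np.hypot(a,b); k=np.sin(th)/th if th>1e-9 else 1
        d=np.array([a*k,-b*k,-np.cos(th)])
        T=c['T_tool_cam']; Rt=R.from_rotvec(s['tcp_rot']).as_matrix()
        return Rt@T[:3,3]+s['tool_pos'], Rt@T[:3,:3]@d
    V=c['view']; d=V[:3,:3].T@np.array([a,-b,-1]); return -V[:3,:3].T@V[:3,3], d
def at_z(name,uv,z,s=None):
    o,d=ray(name,uv,s); return o+d*(z-o[2])/d[2]
def proj(name,p,s=None):
    c=calibration(name)
    if name=='wrist':
        T=c['T_tool_cam']; Rt=R.from_rotvec(s['tcp_rot']).as_matrix()
        q=T[:3,:3].T@(Rt.T@(np.asarray(p)-s['tool_pos'])-T[:3,3])
        x,y,z=q[0],-q[1],-q[2]; r=np.hypot(x,y); th=np.arctan2(r,z); k=th/r if r>1e-12 else 1/z
        return np.array([c['cx']+c['fx']*x*k,c['cy']+c['fy']*y*k])
    V=c['view']; q=V[:3,:3]@p+V[:3,3]; return np.array([c['cx']-c['fx']*q[0]/q[2],c['cy']+c['fy']*q[1]/q[2]])
E
python3 - <<'E'
from h import *
f=lambda p:(190+p[0]/6,180+p[1]/5.4545)
for n,p,z in (("ptr",(288,183),.067),("hub",(352,278),.067),("stud",(435,270),.079),("c1",(392,128),.045),("c2",(182,247),.045),("c3",(328,450),.045),("c4",(540,325),.045)):
    print(n,at_z('top',f(p),z))
for n,uv,z in (("bowl",(154,260),.03),("cup",(322,194),.04),("tray",(140,194),.01)): print(n,at_z('top',uv,z))
s=arm.state(); Rt=R.from_rotvec(s['tcp_rot']).as_matrix(); print(Rt)
E
```

```text
ptr [0.54967216 0.06423838 0.067     ]
hub [0.49545013 0.03495746 0.067     ]
stud [ 0.49529259 -0.00634742  0.079     ]
c1 [0.58238835 0.01255331 0.045     ]
c2 [0.52163754 0.12096629 0.045     ]
c3 [0.4058653  0.05260224 0.045     ]
c4 [ 0.46729865 -0.05555534  0.045     ]
bowl [0.43126461 0.32476983 0.03      ]
cup [ 0.60060204 -0.19295817  0.04      ]
tray [0.64411751 0.37671558 0.01      ]
[[-9.48647077e-01  3.16336408e-01  1.89910663e-05]
 [ 3.16336405e-01  9.48647072e-01 -1.06962503e-04]
 [-5.18519534e-05 -9.54621000e-05 -9.99999994e-01]]
```

Call:
{"method": "drive_tool", "body": {
  "plan": [
    [[-13,-10.4,1],0],
    [[-20,-16,1.5],0],
    [[-26,-20.8,1.5],0],
    [[-26,-20.8,1.5],0],
    [[-26,-20.8,1.5],0],
    [[-26,-20.8,1.5],0],
    [[-26,-20.8,1.5],0],
    [[-26,-20.8,1.5],0],
    [[-26,-20.8,1.5],0],
    [[-26,-20.8,1.5],0],
    [[-26,-20.8,1.5],0],
    [[-26,-20.8,1.5],0],
    [[-26,-20.8,1.5],0],
    [[-26,-20.8,1.5],0],
    [[-26,-20.8,1.5],0],
    [[-26,-20.8,1.5],0],
    [[-26,-20.8,1.5],0],
    [[-26,-20.8,1.5],0],
    [[-26,-20.8,1.5],0],
    [[-26,-20.8,1.5],0]
  ],
  "claw": 0
}}

```text
t: 2.17
tool_pos: [0.5469, 0.0527, 0.2019]
tcp_rot: [0.503, 3.101, 0.0]
wrist_force: [0.9, 0.5, -0.2]
opening: 0.002
```

Call:
{"method": "drive_tool", "body": {
  "plan": [
    [[-14,-11,1],0.06],
    [[0,0,0],0.12],
    [[0,0,0],0.12],
    [[0,0,0],0.12],
    [[0,0,0],0.12],
    [[0,0,0],0.12],
    [[0,0,0],0.12],
    [[0,0,0],0.12],
    [[0,0,0],0.12],
    [[0,0,0],0.12],
    [[0,0,0],0.1],
    [[0,0,0],0],
    [[0,0,0],0]
  ]
}}

```text
t: 3.25
tool_pos: [0.5559, 0.0399, 0.2007]
tcp_rot: [-2.208, -2.235, 0.0]
wrist_force: [1.2, -0.4, 0.7]
opening: -0.0
```

```bash
python3 - <<'E'
from h import *
s=arm.state(); im=grab_frame('wrist'); cv2.imwrite('pics/w1.png',im[:,:,::-1])
import pickle; pickle.dump(s,open('s1.pkl','wb'))
print(s['t'],s['tool_pos'],s['qpos'],s['opening'],s['wrist_force']); print(R.from_rotvec(s['tcp_rot']).as_matrix())
for t in ("wheel_center","stud","pointer_tip"): print(t,look_for('wrist',t)[:2])
E
```

```text
3.25 [0.55590577 0.03985025 0.20074271] [-0.49462682  0.48679619  0.44016298  1.82983372 -0.2609054   0.88230819
  0.07981395] -3.962349759442795e-05 [ 1.18009132 -0.36908523  0.65238158]
[[-1.19153442e-02  9.99928998e-01 -1.55563703e-04]
 [ 9.99928999e-01  1.19153215e-02 -1.45811722e-04]
 [-1.43947778e-04 -1.57290055e-04 -9.99999977e-01]]
wheel_center [{'uv': [224.1, 198.8], 'conf': 0.94}]
stud [{'uv': [214.9, 204.9], 'conf': 0.84}]
pointer_tip [{'uv': [223.0, 193.2], 'conf': 0.55}]
```

View pics/w1.png

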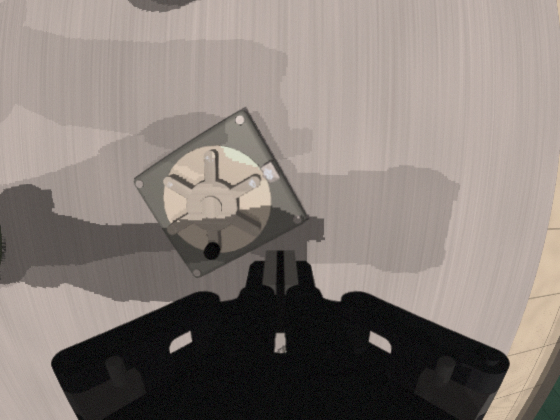

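```bash
python3 - <<'E'
import cv2
im=cv2.imread('pics/w1.png'); c=im[95:285,120:320]; cv2.imwrite('pics/w1c.png',cv2.resize(c,None,fx=3,fy=3,interpolation=cv2.INTER_CUBIC))
E
```

```text
(no output)
```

View pics/w1c.png

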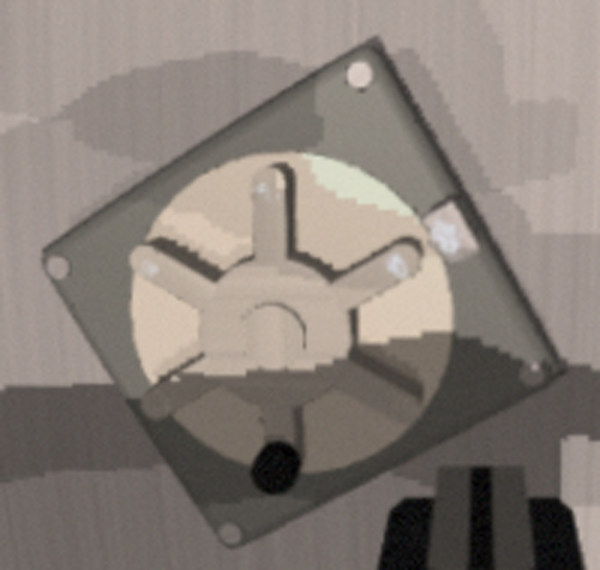

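```bash
cat > fit.py <<'E'
from h import *
import pickle
from scipy.optimize import least_squares
s=pickle.load(open('s1.pkl','rb'))
f=lambda p:np.array([120+p[0]/3,95+p[1]/3])
A=np.deg2rad
obs=[((67.5,62.5,45),(375,38)),((67.5,-62.5,45),(563,372)),((-67.5,-62.5,45),(232,548)),((-67.5,62.5,45),(43,258))]
tip=lambda d,r=50:(r*np.cos(A(d)),r*np.sin(A(d)),67)
obs+=[(tip(60),(270,166)),(tip(0),(418,245)),(tip(120),(133,250)),((53,0,67),(430,228)),(tip(-120,40)[:2]+(79,),(277,466))]
def pt(x,l):
    c,sn=np.cos(x[2]),np.sin(x[2]); l=np.array(l)/1000
    return np.array([x[0]+c*l[0]-sn*l[1],x[1]+sn*l[0]+c*l[1],l[2]])
def res(x,o=obs): return np.concatenate([proj('wrist',pt(x,l),s)-f(p) for l,p in o])
r=least_squares(res,[.495,.034,A(30)],loss='soft_l1')
print(r.x,np.rad2deg(r.x[2])); print(res(r.x).reshape(-1,2).round(1))
r2=least_squares(lambda x:res(x,obs[:4]),[.495,.034,A(30)]);print(r2.x)
im=cv2.imread('pics/w1.png')
for d in range(0,360,60):
    for rr in (24,50):
        q=proj('wrist',pt(r.x,tip(d,rr)),s); cv2.circle(im,tuple(int(v*8) for v in q),10,(0,0,255),-1,shift=3)
q=proj('wrist',pt(r.x,(0,0,67)),s); cv2.circle(im,tuple(int(v*8) for v in q),10,(0,0,255),-1,shift=3)
for l,_ in obs[:4]:
    q=proj('wrist',pt(r.x,l),s); cv2.circle(im,tuple(int(v*8) for v in q),10,(0,255,0),-1,shift=3)
cv2.imwrite('pics/w1o.png',cv2.resize(im[95:285,120:320],None,fx=3,fy=3,interpolation=cv2.INTER_CUBIC))
E
python3 fit.py
```

```text
[0.49586887 0.03654243 0.53823569] 30.838633523007402
[[-1.6 -2.8]
 [ 3.1  0.5]
 [-0.2  3.2]
 [-4.3 -0.7]
 [-0.2 -1.8]
 [ 1.  -0.2]
 [ 0.2 -0.2]
 [-0.1  3.7]
 [ 0.2  1.4]]
[0.49644245 0.0363054  0.52919973]
```

View pics/w1o.png

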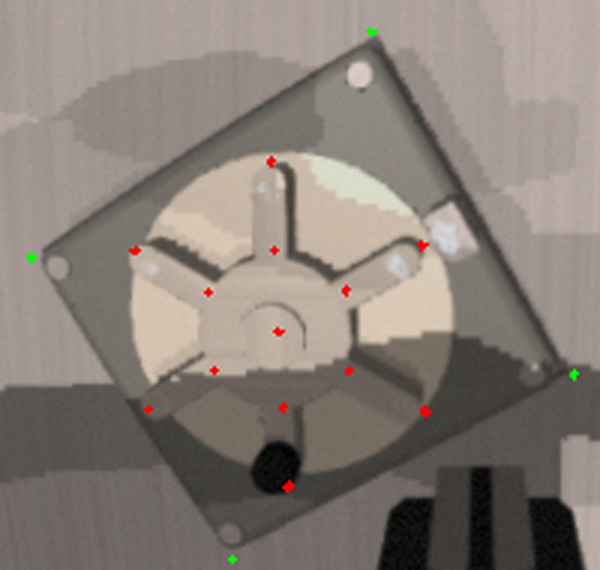

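Call:
{"method": "drive_tool", "body": {
  "plan": [
    [[-1.7,-4.5,15],0],
    [[-1.7,-4.6,20],0],
    [[0,0,20],0],
    [[0,0,20],0],
    [[0,0,20],0],
    [[0,0,10],0],
    [[0,0,5],0],
    [[0,0,0],0],
    [[0,0,0],0]
  ]
}}

```text
t: 4.2
tool_pos: [0.5473, 0.0357, 0.0914]
tcp_rot: [2.211, 2.231, 0.001]
wrist_force: [-0.4, 0.0, 0.9]
opening: 0.001
```

```bash
cat > snap.py <<'E'
from h import *
import sys,pickle
n=sys.argv[1]
s=arm.state(); pickle.dump(s,open(f's_{n}.pkl','wb'))
w=grab_frame('wrist'); t=grab_frame('top')
c=w[130:420,60:500]; cv2.imwrite(f'pics/{n}_w.png',cv2.resize(c[:,:,::-1],None,fx=1.8,fy=1.8,interpolation=cv2.INTER_CUBIC))
cv2.imwrite(f'pics/{n}_t.png',cv2.resize(t[190:280,200:300,::-1],None,fx=6,fy=6,interpolation=cv2.INTER_CUBIC))
d=s['tool_pos'][:2]-[.4958,.036]; Rt=R.from_rotvec(s['tcp_rot']).as_matrix()
print('t',s['t'],s['tool_pos'].round(4),'r',np.hypot(*d),'th',np.rad2deg(np.arctan2(d[1],d[0])),'yaw y',np.rad2deg(np.arctan2(Rt[1,1],Rt[0,1])),'F',s['wrist_force'].round(2), 'q',s['qpos'].round(2))
E
python3 snap.py a
```

```text
t 4.2 [0.5473 0.0357 0.0914] r 0.051515820841317 th -0.2811836928374369 yaw y 0.5171313549306213 F [-0.43  0.01  0.88] q [-0.43  0.63  0.36  1.93 -0.35  0.64  0.16]
```

View pics/a_w.png

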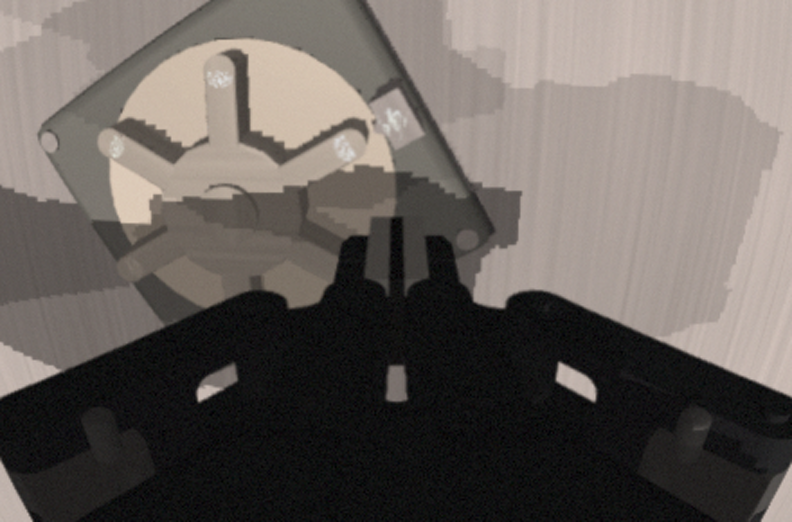

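View pics/a_t.png

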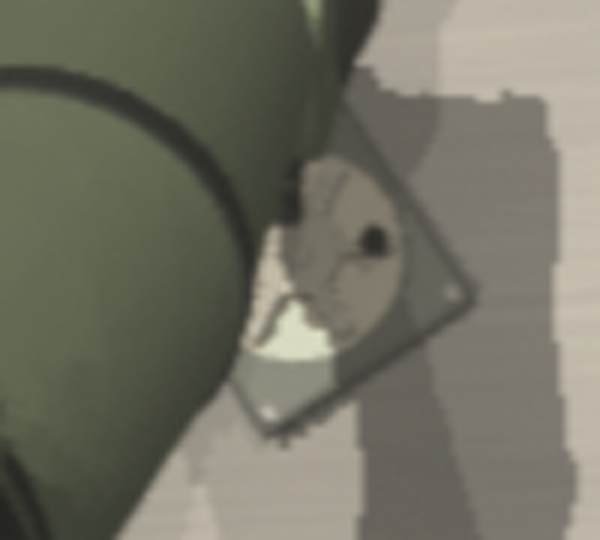

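Call:
{"method": "drive_tool", "body": {
  "plan": [
    [[0.3,-1,5],0],
    [[0,0,6],0],
    [[0,0,6],0],
    [[0,0,6],0],
    [[0,0,6],0],
    [[0,0,5],0],
    [[0,0,0],0]
  ]
}}

```text
t: 4.88
tool_pos: [0.5454, 0.036, 0.0556]
tcp_rot: [-2.211, -2.231, 0.002]
wrist_force: [-0.1, -0.3, -1.0]
opening: -0.002
```

```bash
python3 snap.py b
```

```text
t 4.8833 [0.5454 0.036  0.0556] r 0.049598992174619605 th 0.05454979685120089 yaw y 0.5088967234094623 F [-0.09 -0.32 -1.01] q [-0.4   0.69  0.32  1.94 -0.38  0.57  0.18]
```

View pics/b_w.png

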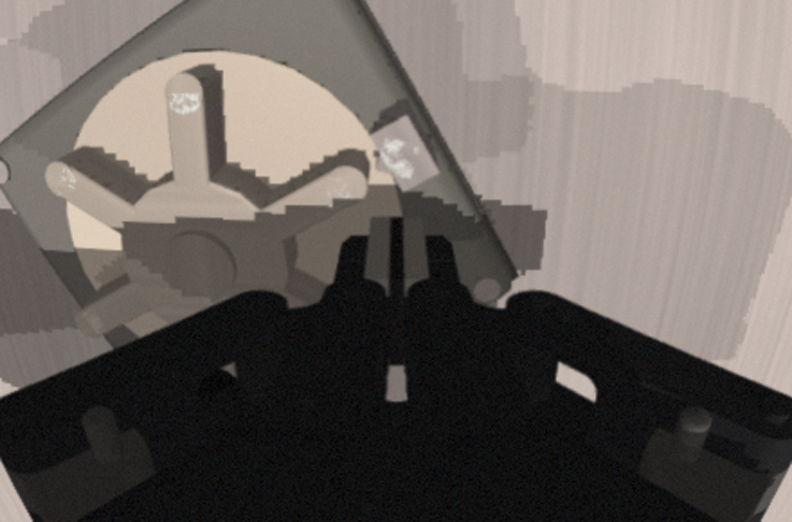

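Call:
{"method": "drive_tool", "body": {
  "plan": [
    [[-2.5,-0.1,0],0.05],
    [[-2.5,-0.1,0],0.05],
    [[-2.5,0,0],0.05],
    [[-2.5,-0.1,0],0.05],
    [[-2.5,0,0],0.05],
    [[-2.5,-0.1,0],0.05],
    [[-2.5,0,0],0.05],
    [[-2.5,-0.1,0],0.05],
    [[-2.5,-0.1,0],0.05]
  ]
}}

```text
t: 5.73
tool_pos: [0.5416, 0.0144, 0.0572]
tcp_rot: [2.655, 1.678, 0.002]
wrist_force: [2.3, 0.6, -0.8]
opening: 0.0
```

```bash
python3 snap.py c
```

```text
t 5.7333 [0.5416 0.0144 0.0572] r 0.05062880879968373 th -25.31357609912208 yaw y -25.403939505886076 F [ 2.31  0.6  -0.83] q [-0.44  0.7   0.43  1.96 -0.51  0.59 -0.11]
```

View pics/c_w.png

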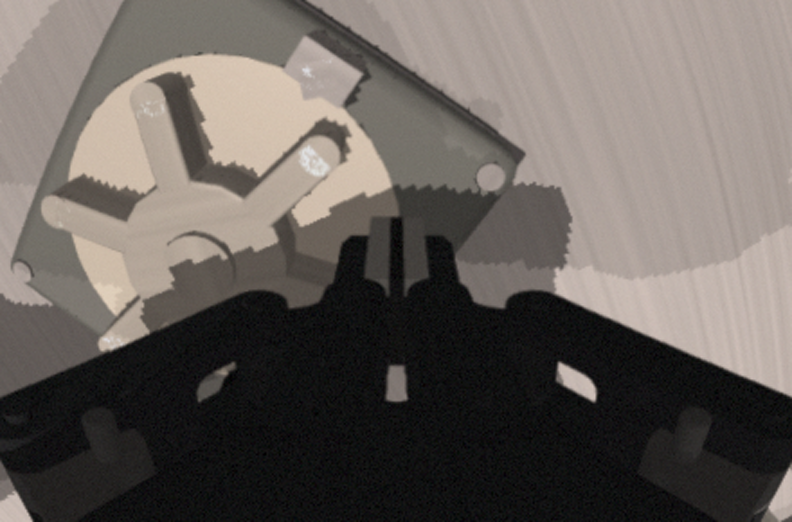

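Call:
{"method": "drive_tool", "body": {
  "plan": [
    [[-2.5,-0.1,0],0.05],
    [[-2.5,-0.1,0],0.05],
    [[-2.5,-0.1,0],0.05],
    [[-2.5,-0.1,0],0.05],
    [[-2.5,-0.1,0],0.05],
    [[-2.5,-0.1,0],0.05],
    [[-2.5,-0.1,0],0.05],
    [[-2.5,-0.1,0],0.05],
    [[-2.5,-0.1,0],0.05],
    [[-2.5,-0.1,0],0.05],
    [[-2.5,-0.1,0],0.05],
    [[0,0,0],0],
    [[0,0,0],0]
  ]
}}

```text
t: 6.92
tool_pos: [0.523, -0.0057, 0.0569]
tcp_rot: [-3.009, -0.902, -0.0]
wrist_force: [0.3, 0.4, 0.2]
opening: 0.002
```

```bash
python3 snap.py d
```

```text
t 6.9167 [ 0.523  -0.0057  0.0569] r 0.049789372147250294 th -56.833160715565526 yaw y -56.61425761310948 F [0.29 0.36 0.18] q [-0.5   0.72  0.57  2.02 -0.68  0.6  -0.46]
```

View pics/d_w.png

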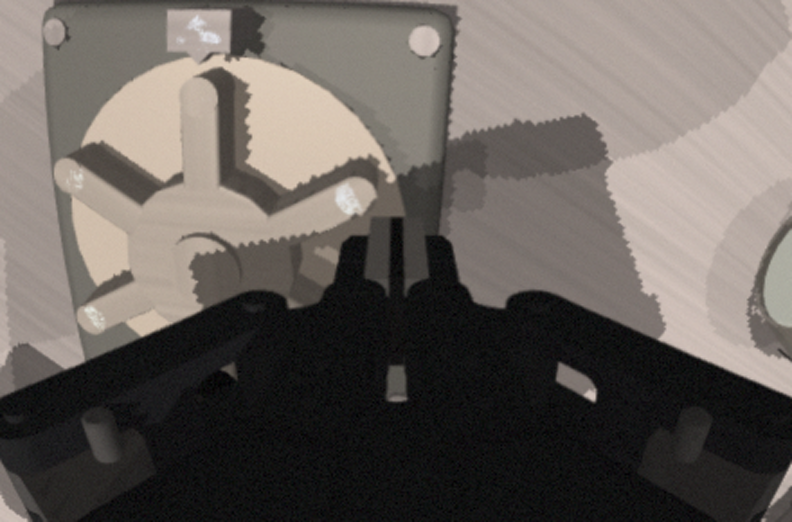

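Call:
{"method": "drive_tool", "body": {
  "plan": [
    [[0,0,-6],0],
    [[0,0,-12],0],
    [[0,0,-12],0],
    [[0,0,-6],0],
    [[5,-0.2,0],-0.1],
    [[5,-0.3,0],-0.1],
    [[5,-0.2,0],-0.1],
    [[5,-0.3,0],-0.1],
    [[5,-0.2,0],-0.1],
    [[5,-0.3,0],-0.1],
    [[5,-0.2,0],-0.1],
    [[5,-0.3,0],-0.1],
    [[5,-0.2,0],-0.1],
    [[5,-0.3,0],-0.1],
    [[0,0,0],0],
    [[0,0,0],0]
  ]
}}

```text
t: 8.35
tool_pos: [0.5458, 0.0364, 0.0934]
tcp_rot: [2.214, 2.228, 0.001]
wrist_force: [-0.7, 0.2, -0.4]
opening: 0.002
```

```bash
python3 snap.py e
```

```text
t 8.35 [0.5458 0.0364 0.0934] r 0.04999408692505808 th 0.4059861384198716 yaw y 0.3522266580230397 F [-0.7   0.16 -0.43] q [-0.44  0.63  0.37  1.93 -0.36  0.65  0.16]
```

View pics/e_w.png

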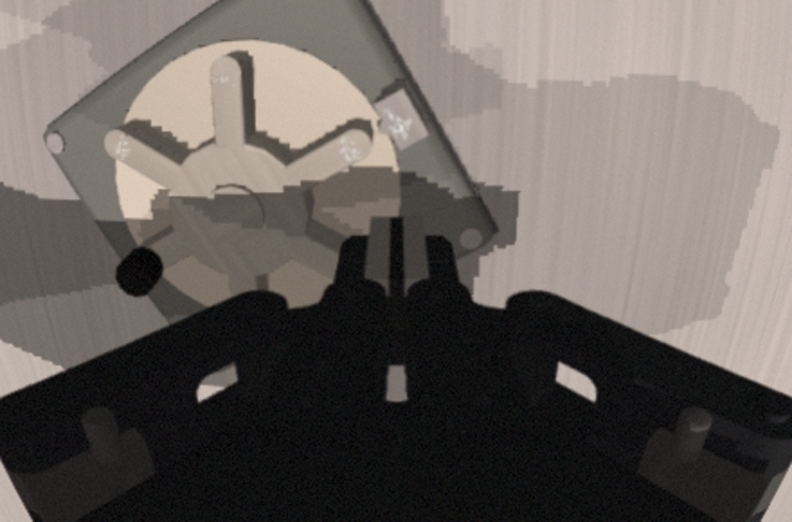

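View pics/e_t.png

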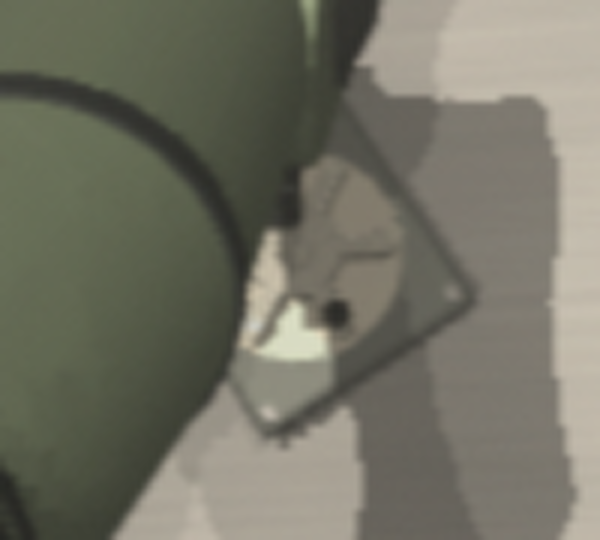

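Stud now at wrist-image (140,272): one click on, with the box corner still where it was in the top view. I'll repeat the same stroke.

Call:
{"method": "drive_tool", "body": {
  "plan": [
    [[0,0,6],0],
    [[0,0,10],0],
    [[0,0,10],0],
    [[0,0,7],0],
    [[0,0,4],0],
    [[0,0,0],0],
    [[-2.5,-0.1,0],0.05],
    [[-2.5,0,0],0.05],
    [[-2.5,-0.1,0],0.05],
    [[-2.5,0,0],0.05],
    [[-2.5,-0.1,0],0.05],
    [[-2.5,0,0],0.05],
    [[-2.5,-0.1,0],0.05],
    [[-2.5,0,0],0.05],
    [[-2.5,-0.1,0],0.05]
  ]
}}

```text
t: 9.7
tool_pos: [0.5412, 0.0145, 0.0561]
tcp_rot: [2.655, 1.678, 0.001]
wrist_force: [1.1, 1.1, -0.4]
opening: -0.002
```

Call:
{"method": "drive_tool", "body": {
  "plan": [
    [[-2.5,-0.1,0],0.05],
    [[-2.5,-0.1,0],0.05],
    [[-2.5,-0.1,0],0.05],
    [[-2.5,-0.1,0],0.05],
    [[-2.5,-0.1,0],0.05],
    [[-2.5,-0.1,0],0.05],
    [[-2.5,-0.1,0],0.05],
    [[-2.5,-0.1,0],0.05],
    [[-2.5,-0.1,0],0.05],
    [[-2.5,-0.1,0],0.05],
    [[-2.5,-0.1,0],0.05],
    [[0,0,0],0],
    [[0,0,0],0]
  ]
}}

```text
t: 10.78
tool_pos: [0.5229, -0.0055, 0.0559]
tcp_rot: [3.01, 0.9, 0.0]
wrist_force: [0.6, 0.4, -0.3]
opening: 0.004
```

Call:
{"method": "drive_tool", "body": {
  "plan": [
    [[0,0,-6],0],
    [[0,0,-12],0],
    [[0,0,-12],0],
    [[0,0,-6],0],
    [[5,-0.2,0],-0.1],
    [[5,-0.3,0],-0.1],
    [[5,-0.2,0],-0.1],
    [[5,-0.3,0],-0.1],
    [[5,-0.2,0],-0.1],
    [[5,-0.3,0],-0.1],
    [[5,-0.2,0],-0.1],
    [[5,-0.3,0],-0.1],
    [[5,-0.2,0],-0.1],
    [[5,-0.3,0],-0.1],
    [[0,0,0],0],
    [[0,0,0],0]
  ]
}}

```text
t: 12.12
tool_pos: [0.5456, 0.0366, 0.0925]
tcp_rot: [2.214, 2.228, 0.001]
wrist_force: [-0.2, -0.1, 0.1]
opening: 0.001
```

```bash
python3 snap.py f
```

```text
t 12.1167 [0.5456 0.0366 0.0925] r 0.04978490399052471 th 0.7478839631691007 yaw y 0.3552985469303609 F [-0.18 -0.07  0.12] q [-0.44  0.63  0.38  1.93 -0.37  0.64  0.17]
```

View pics/f_w.png

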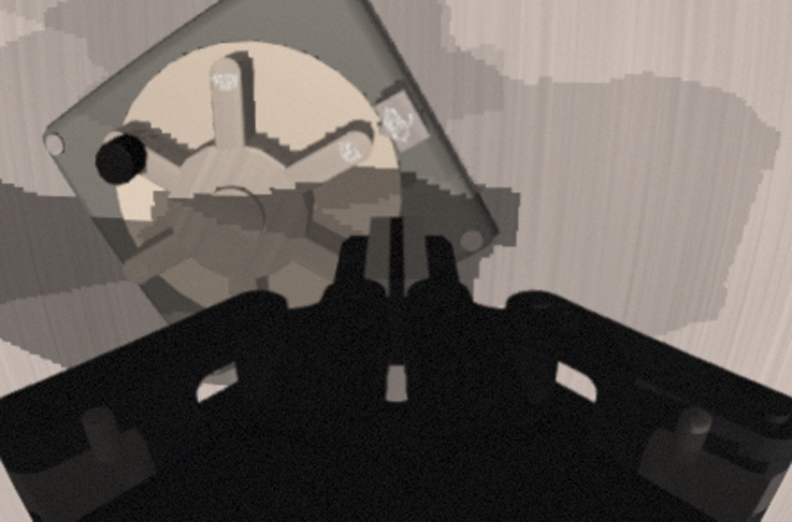

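Stud at (120,158), upper left: two clicks done, two to go. Box unchanged.

Call:
{"method": "drive_tool", "body": {
  "plan": [
    [[0,0,6],0],
    [[0,0,10],0],
    [[0,0,10],0],
    [[0,0,7],0],
    [[0,0,3],0],
    [[0,0,0],0],
    [[-2.5,-0.1,0],0.05],
    [[-2.5,0,0],0.05],
    [[-2.5,-0.1,0],0.05],
    [[-2.5,0,0],0.05],
    [[-2.5,-0.1,0],0.05],
    [[-2.5,0,0],0.05],
    [[-2.5,-0.1,0],0.05],
    [[-2.5,0,0],0.05],
    [[-2.5,-0.1,0],0.05]
  ]
}}

```text
t: 13.47
tool_pos: [0.5411, 0.0148, 0.0561]
tcp_rot: [2.655, 1.678, 0.001]
wrist_force: [1.2, 0.7, -0.4]
opening: 0.001
```

Call:
{"method": "drive_tool", "body": {
  "plan": [
    [[-2.5,-0.1,0],0.05],
    [[-2.5,-0.1,0],0.05],
    [[-2.5,-0.1,0],0.05],
    [[-2.5,-0.1,0],0.05],
    [[-2.5,-0.1,0],0.05],
    [[-2.5,-0.1,0],0.05],
    [[-2.5,-0.1,0],0.05],
    [[-2.5,-0.1,0],0.05],
    [[-2.5,-0.1,0],0.05],
    [[-2.5,-0.1,0],0.05],
    [[-2.5,-0.1,0],0.05],
    [[0,0,0],0],
    [[0,0,0],0]
  ]
}}

```text
t: 14.55
tool_pos: [0.5226, -0.0053, 0.0559]
tcp_rot: [3.01, 0.9, 0.0]
wrist_force: [-0.0, -0.2, -0.3]
opening: 0.002
```

Call:
{"method": "drive_tool", "body": {
  "plan": [
    [[0,0,-6],0],
    [[0,0,-12],0],
    [[0,0,-12],0],
    [[0,0,-6],0],
    [[5,-0.2,0],-0.1],
    [[5,-0.3,0],-0.1],
    [[5,-0.2,0],-0.1],
    [[5,-0.3,0],-0.1],
    [[5,-0.2,0],-0.1],
    [[5,-0.3,0],-0.1],
    [[5,-0.2,0],-0.1],
    [[5,-0.3,0],-0.1],
    [[5,-0.2,0],-0.1],
    [[5,-0.3,0],-0.1],
    [[0,0,0],0],
    [[0,0,0],0]
  ]
}}

```text
t: 15.88
tool_pos: [0.5453, 0.0369, 0.0925]
tcp_rot: [2.214, 2.228, 0.001]
wrist_force: [0.0, -1.3, -0.8]
opening: 0.001
```

```bash
python3 snap.py g
```

```text
t 15.8833 [0.5453 0.0369 0.0925] r 0.04953053359569919 th 1.088448120036923 yaw y 0.35658942989678805 F [ 0.05 -1.27 -0.77] q [-0.45  0.63  0.39  1.93 -0.38  0.65  0.18]
```

View pics/g_w.png

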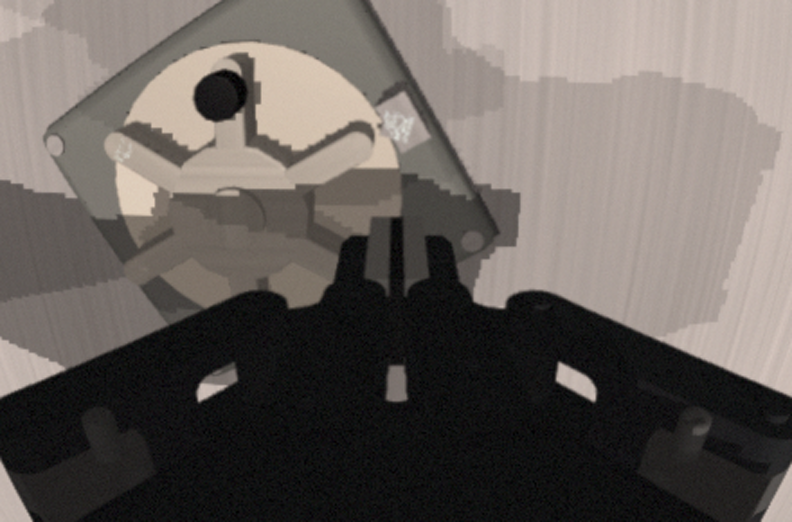

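Stud at (220,95), one click short of the pointer at (400,120). Now the last stroke, then lift straight up.

Call:
{"method": "drive_tool", "body": {
  "plan": [
    [[0,0,6],0],
    [[0,0,10],0],
    [[0,0,10],0],
    [[0,0,7],0],
    [[0,0,3],0],
    [[0,0,0],0],
    [[-2.5,-0.1,0],0.05],
    [[-2.5,0,0],0.05],
    [[-2.5,-0.1,0],0.05],
    [[-2.5,0,0],0.05],
    [[-2.5,-0.1,0],0.05],
    [[-2.5,0,0],0.05],
    [[-2.5,-0.1,0],0.05],
    [[-2.5,0,0],0.05],
    [[-2.5,-0.1,0],0.05]
  ]
}}

```text
t: 17.23
tool_pos: [0.5408, 0.0151, 0.0561]
tcp_rot: [2.655, 1.678, 0.001]
wrist_force: [1.6, 0.7, 0.1]
opening: 0.001
```

Call:
{"method": "drive_tool", "body": {
  "plan": [
    [[-2.5,-0.1,0],0.05],
    [[-2.5,-0.1,0],0.05],
    [[-2.5,-0.1,0],0.05],
    [[-2.5,-0.1,0],0.05],
    [[-2.5,-0.1,0],0.05],
    [[-2.5,-0.1,0],0.05],
    [[-2.5,-0.1,0],0.05],
    [[-2.5,-0.1,0],0.05],
    [[-2.5,-0.1,0],0.05],
    [[-2.5,-0.1,0],0.05],
    [[-2.5,-0.1,0],0.05],
    [[0,0,0],0],
    [[0,0,0],0]
  ]
}}

```text
t: 18.32
tool_pos: [0.5224, -0.005, 0.0559]
tcp_rot: [3.01, 0.9, 0.0]
wrist_force: [0.7, 1.2, 0.1]
opening: -0.002
```

Call:
{"method": "drive_tool", "body": {
  "plan": [
    [[0,0,-6],0],
    [[0,0,-12],0],
    [[0,0,-15],0],
    [[0,0,-20],0],
    [[0,0,-20],0],
    [[0,0,-20],0],
    [[0,0,-20],0],
    [[0,0,-20],0],
    [[0,0,-10],0],
    [[0,0,0],0],
    [[0,0,0],0],
    [[0,0,0],0]
  ]
}}

```text
t: 19.32
tool_pos: [0.5219, -0.0049, 0.1983]
tcp_rot: [-3.01, -0.899, 0.001]
wrist_force: [0.2, -0.3, -0.2]
opening: 0.006
```

```bash
python3 snap.py k; python3 - <<'E'
from h import *
for n in ('wrist','top','scene'):
    im=grab_frame(n); cv2.imwrite(f'pics/fin_{n}.png',im[:,:,::-1])
    a=cv2.imread(f'pics/{n}0.png')
    if n!='wrist':
        for t in ('bowl','cup','tray','counter'): print(n,t,look_for(n,t)[:1])
    else:
        for t in ('stud','pointer_tip','wheel_center'): print(n,t,look_for(n,t)[:1])
E
```

```text
t 19.3167 [ 0.5219 -0.0049  0.1983] r 0.04849304337695225 th -57.45518074473096 yaw y -56.75873127746938 F [ 0.17 -0.3  -0.17] q [-0.69  0.53  0.82  1.93 -0.5   0.89 -0.6 ]
wrist stud [{'uv': [228.7, 199.5], 'conf': 0.97}]
wrist pointer_tip [{'uv': [230.7, 191.7], 'conf': 0.59}]
wrist wheel_center [{'uv': [229.8, 192.0], 'conf': 0.64}]
top bowl [{'uv': [142.1, 252.0], 'conf': 0.93}]
top cup [{'uv': [321.6, 196.4], 'conf': 0.64}]
top tray [{'uv': [139.9, 194.5], 'conf': 0.65}]
top counter [{'uv': [260.4, 239.6], 'conf': 0.81}]
scene bowl [{'uv': [382.0, 150.2], 'conf': 0.75}]
scene cup [{'uv': [250.0, 253.8], 'conf': 0.97}]
scene tray [{'uv': [438.7, 199.3], 'conf': 0.61}]
scene counter [{'uv': [310.4, 201.1], 'conf': 0.65}]
```

View pics/fin_wrist.png

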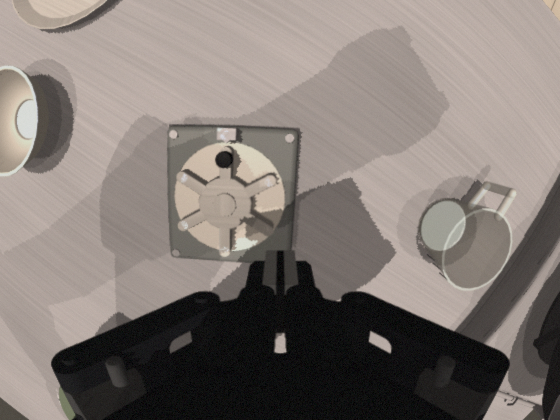

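View pics/fin_scene.png

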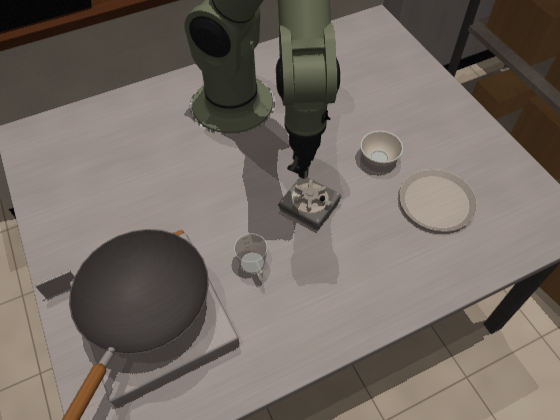

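```bash
python3 - <<'E'
from h import *
s=arm.state(); c=np.array([.4958,.036]); a=np.deg2rad(30.7)
st=at_z('wrist',(224,158),.079,s); d=st[:2]-c; print('stud',st.round(4),'r',np.hypot(*d),'err deg',np.rad2deg(np.arctan2(d[1],d[0])-a))
Ro=np.array([[np.cos(a),-np.sin(a)],[np.sin(a),np.cos(a)]])
for l in ((67.5,62.5),(67.5,-62.5),(-67.5,62.5)):
    p=c+Ro@np.array(l)/1000; print(proj('wrist',[*p,.045],s).round(1))
A=cv2.imread('pics/scene0.png');B=cv2.imread('pics/fin_scene.png')
for n,(x0,y0,x1,y1) in dict(bowl=(355,128,408,175),cup=(228,230,275,280),tray=(395,165,480,235),boxright=(300,196,345,232)).items():
    t=A[y0:y1,x0:x1]; r=cv2.matchTemplate(B[y0-10:y1+10,x0-10:x1+10],t,cv2.TM_CCOEFF_NORMED); _,v,_,loc=cv2.minMaxLoc(r); print(n,v,loc[0]-10,loc[1]-10)
E
```

```text
stud [0.5312 0.0551 0.079 ] r 0.04026182163808443 err deg -2.3690367933623566
[164.3 124.5]
[298.1 126.9]
[169.2 258.3]
bowl 0.9800249934196472 0 0
cup 0.8291418552398682 0 0
tray 0.999514639377594 0 0
boxright 0.8795686960220337 0 0
```

```bash
python3 -c "
from workcell import arm
print(arm.sign_off())"
```

```text
the job is handed in; nothing more can be done
None
```

The thumbwheel started four clicks short. I turned it four clicks clockwise with the shut fingertips, one gentle stroke per click, and the stud's tooth now rests at the pointer. I then lifted the arm clear to about 0.2 m and handed the job in at roughly 20 s, well inside the 61 s limit.

**Stud:** in the last wrist picture it is 40 mm from the axis and about 2° off the pointer line. That is within the 0.15 rad (8.6°) tolerance and about the size of my measuring error.

**Counter:** its corners are within about 2 to 4 pixels of where I measured them at the start. In the scene camera it shows no shift.

**Bowl, cup and tray:** matching the first and last scene pictures gives a 0-pixel shift for all three. The cup and counter matched less closely (0.83 and 0.88), because shadows and the wheel's position had changed.

**Forces:** the wrist readings printed after each move never passed about 2.5 N. They were about zero once the arm was clear.

**Disagreements:** in the top camera the network's position for the bowl moved about 13 pixels, and for the counter about 14 pixels. The arm partly hides both in that view. The scene and wrist pictures showed no such motion, so I put it down to that.

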